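Put the eraser away in the push-push desk tray

TASK

Put the white eraser into the popped-out tray of the wide desk organiser, then push that tray in as far as it goes and let go, so that its push-push latch holds it shut with the eraser inside. If it has not stayed in, push again. Leave the tray of the narrow organiser as it is.

Things in the scene. Friction and masses are not known exactly. Their poses are not given: they have to be found in the camera images.
- eraser_center (a point): A plain white school eraser, a rubber block 26 x 56 x 20 mm (x, y, z), lying loose and flat on the desk between the two organisers; about 35 g. The point is its centre, 10 mm above its underside; its y axis runs along the 56 mm length, its z axis is up.
- wide_tray_front (a point): Centre of the flat outer front face of the WIDE grey organiser's tray, 35 mm above the desk; moves with the tray. x: level, into the case (push this way); y: along the front. Panel 8 thick, 148 wide, 4 to 56 mm above the desk. Behind it an open box: floor 10 mm above the desk, 132 wide inside, walls up to 36 mm; open from above 8 to 86 mm behind the point, then under the 44 mm high fixed case.
- wide_tray (a joint): How far the wide tray is pressed in (m): 0 popped out (start), 0.070 latched, 0.078 end stop. A spring pushes it out (2 N out, 3 N in; pressing takes up to 6 N). Pressed to the stop and let go, it comes back 8 mm to 0.070 and stays, its front still 16 mm proud of the case. Let go before about 0.077 it may spring out; a latched tray pressed to the stop again is released and springs out.
- narrow_tray_front (a point): The same point on the tray of the NARROW organiser (same make: grey, 160 deep, 44 mm high, but 90 mm wide; the wide one is 150), fixed beside the other, either left or right, its tray partly or fully out. Not part of the job; must stay as it is.

How it is judged:
By the outcome, as a careful person would: the job done as asked, in the order asked, and still so for the second after the job is handed in, with the robot touching nothing.
It also fails if it takes over 48 s, if anything falls off the work surface, if the arm or the gripper's body presses on something with over 40 N, if the wrist force passes 120 N, or if a joint passes its speed limit or range.

ROBOT

A 7-joint arm with a two-finger parallel gripper is mounted at the origin on the work surface. World frame = base frame: x ahead of the robot, y to its left, z up, the work surface at z = 0. Lengths are in m, angles in degrees, forces in N, time in s.
With the tool pointing down it reaches from about 0.425 to 0.875 m from the base axis. Payload 4.7 kg.
Tool frame: the origin (TCP) lies midway between the tips of the shut fingers; the grasp point (between the pads) lies 19 mm behind it; z points along the fingers, x is the direction in which the jaws open and shut, and the axes are right-handed (so a half turn about z gives the same grasp; the last joint's range is limited). The gripper opens to 87 mm and grips with 3 to 60 N. Pads are 19 mm wide; open, the fingers measure 117 mm over their backs; the gripper's body (75 mm by 190 mm) begins 51 mm behind the grasp point.
Start: joints at [-70.353, 18.392, -4.016, 83.108, 1.295, 78.541, -3.26], TCP at [0.21, 0.615, 0.183] pointing down, gripper open.
Joint ranges: [-163.93, 163.93], [-17.29, 119.83], [-79.2, 71.16], [3.27, 140.29], [-89.18, 269.18], [5.43, 117.66], [-154.24, 154.24]. Speed limits (degrees/s): [147.25, 147.25, 180, 180, 180, 180, 180].

INTERFACE

Orientations are given as [roll, pitch, yaw] about the fixed x, y, z axes, in that order (R = Rz(yaw) Ry(pitch) Rx(roll)).
In Python, from cell import telemetry, optics, env gives the robot as it stands.
- The arm moves only by the tool arm_command, never from a script. Its arguments are lists of equal length, an entry for each row: "translation": the shift along the tool's x, y, z in cm, a list of three; "twist": the turn about the tool's z in degrees. In form: {"translation": [[x, y, z], ...], "twist": [twist, ...]}. A call has 1 to 10 rows; each row shifts and turns the pose as measured when the row begins, along the tool's axes as they then stand; what a row does not reach is not made up. A row lasts 1/8 s, in which the tool goes at most 62.5 mm and 10.7 degrees, less where a joint would pass 70% of its speed; a pose out of reach is approached as far as the arm can. A call is refused whole if a number of a shift passes 6.25 or a number of a turn 10.7, either way. A call with a gripper value outside its range is refused whole. "grip" is the opening in per cent of the stroke, from 0 (shut) to 100 (fully open), set as the call begins (left out, the last holds). The fingers move at their own pace and stop on an object; "force" is the grip in N (left out, the last holds). Time passes only in rows, so rows that do not move let the fingers close. It gives the time, the measured TCP pose, the force and the opening at its end, in the units of the state.
- telemetry.get_obs(): the state, without advancing time (a new reading comes with each control period).
- optics.read_camera(name): name is "side" or "top"; returns a dict with "img" (400x640x3 uint8, blue, green, red), "fx", "fy", "cx", "cy" (pixels), "extrinsics" (4x4, takes a point from camera to world coordinates). Camera axes: x right, y up, looking along -z (the intrinsics and any distortion apply to the point x, -y, -z); pixel columns grow to the right and rows downward; lengths in m; the calibration is good to about 2 mm. A picture is of the moment at which its call begins. There is no depth.
- env.sign_off(): hands the job in, once; it reports no verdict.
The state is a dict: "time_s": time; "qpos": joint angles; "joint_velocities": joint speeds; "effort": joint torques, N m; "tool_pos": TCP position; "tool_rot": TCP orientation; "force": force on the tool from outside, world axes, zero at the start; "wrist_torque": the same for the moment, N m; "grip_width": finger opening in m.
Only numpy, scipy, OpenCV 4.12 (cv2) and the standard library are available. Lean on these libraries where they do the work, as an engineer would, in place of code of your own. Each camera call takes 0.05 s, during which the arm holds its last target. There are 200 camera calls.

## Working session

There is one attempt and no reset: what is moved stays moved. The work goes in short steps, Python scripts to look and compute and a tool call to move; the robot and the scene stay as the last step left them, time stands still between calls to the robot, and variables do not carry over. Pictures are saved under pics/ and viewed, about 8 in all and at most 12, crops included, and the job is handed in when it is done.

Besides the shell and the picture viewer there is one more tool, called after "Emit:" as name([rows], argument=value, ...), one row to a line, values as JSON. arm_command: Moves the arm, as the interface text tells. Its arguments: {"type":"object","properties":{"translation":{"type":"array","items":{"type":"array","items":{"type":"number"}}},"twist":{"type":"array","items":{"type":"number"}},"grip":{"type":"number"},"force":{"type":"number"}},"required":["translation","twist"]}

```bash
mkdir -p pics
python3 - <<'E'
from cell import telemetry, optics, env
import cv2
print(telemetry.get_obs())
for n in("side","top"):
    c=optics.read_camera(n); cv2.imwrite(f"pics/{n}0.png",c["img"]); print({k:v for k,v in c.items() if k!="img"})
E
```

```text
{'time_s': 0.0, 'qpos': array([-70.354609  ,  18.43886334,  -4.01456894,  83.17292444,
         1.29522493,  78.53855858,  -3.25946835]), 'joint_velocities': array([ 0.01913235,  0.08608436,  0.05562685, -0.17787427,  0.04839008,
       -0.03579451,  0.03732351]), 'effort': array([-8.14252562e-04, -4.91283739e+01, -4.04363852e-01, -3.12530279e+01,
       -6.39329106e-02,  4.37381922e-02,  1.74016427e-04]), 'tool_pos': array([0.20974579, 0.6146    , 0.18238097]), 'tool_rot': array([1.79993941e+02, 1.05101440e-01, 7.11639724e+01]), 'force': array([ 0.14831122, -0.1493194 , -0.43951939]), 'wrist_torque': array([ 0.01196191, -0.01097788,  0.03487365]), 'grip_width': 0.08696916222305694}
{'fx': 520.5801155922294, 'fy': 520.5801155922294, 'cx': 329.48060159748104, 'cy': 199.93866212005548, 'extrinsics': array([[-0.98639819,  0.13424978, -0.09484514,  0.38254192],
       [-0.16417014, -0.77594808,  0.6090589 ,  0.67793849],
       [ 0.00817112,  0.61634534,  0.78743359,  0.94198924],
       [ 0.        ,  0.        ,  0.        ,  1.        ]])}
{'fx': 411.98690138670867, 'fy': 411.98690138670867, 'cx': 319.7355146867228, 'cy': 202.60789215729983, 'extrinsics': array([[-0.13028303,  0.96755299, -0.21648915,  0.30122392],
       [-0.99147628, -0.12690688,  0.02948601, -0.00254843],
       [ 0.00105531,  0.21848538,  0.97583965,  0.99378556],
       [ 0.        ,  0.        ,  0.        ,  1.        ]])}
```

View pics/top0.png

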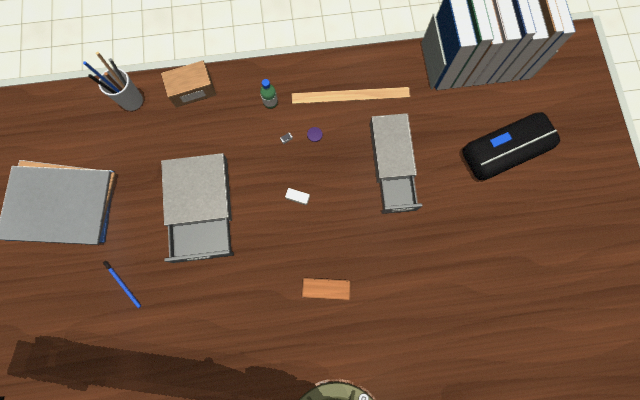

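View pics/side0.png

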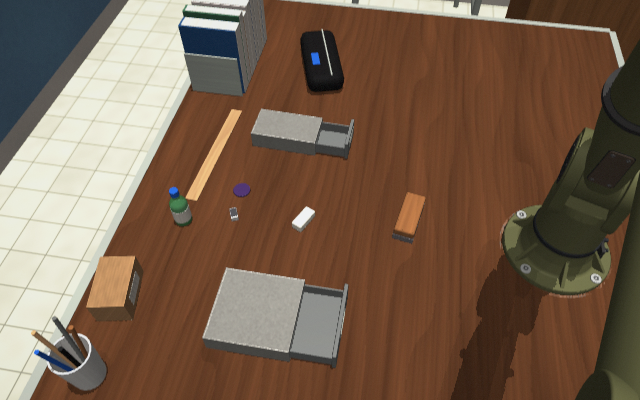

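The top view shows the wide organiser at left (case about (162–229, 155–225), tray front edge about (165,260)–(231,252)), the eraser at (297,196) and the narrow organiser at right. In the side view, the eraser is at (304,218) and the wide front's top edge runs from about (347,286) to (336,363).

```bash
cat > h.py <<'E'
import numpy as np, cv2
from cell import telemetry, optics, env
def ray(c,p,z):
    d=np.array([(p[0]-c["cx"])/c["fx"],-(p[1]-c["cy"])/c["fy"],-1]); E=c["extrinsics"]
    d=E[:3,:3]@d; o=E[:3,3]; return o+d*(z-o[2])/d[2]
def proj(c,P):
    E=c["extrinsics"]; q=E[:3,:3].T@(np.asarray(P)-E[:3,3]); return c["cx"]+c["fx"]*q[0]/-q[2], c["cy"]-c["fy"]*q[1]/-q[2]
def crop(c,x0,x1,y0,y1,s,name):
    cv2.imwrite(name,cv2.resize(c["img"][y0:y1,x0:x1],None,fx=s,fy=s,interpolation=cv2.INTER_CUBIC))
def white(c,box):
    x0,x1,y0,y1=box; m=(c["img"][y0:y1,x0:x1].min(2)>150).astype(np.uint8)
    cs,_=cv2.findContours(m,0,1); k=max(cs,key=cv2.contourArea); return k+np.array([x0,y0]),m.sum()
E
python3 - <<'E'
from h import *
np.set_printoptions(precision=4,suppress=True)
T=optics.read_camera("top");S=optics.read_camera("side")
for c,b in((T,(270,320,180,215)),(S,(280,330,200,240))):
    k,n=white(c,b); r=cv2.minAreaRect(k); print(n,r)
    W=np.array([ray(c,p[0],.02)[:2] for p in k]).astype(np.float32)
    print("world rect",cv2.minAreaRect(W*1000))
for p in((162,160),(224,154),(229,218),(163,224)): print("caseT",ray(T,p,.044))
for p in((226,269),(304,280),(290,358),(204,342)): print("caseS",ray(S,p,.044))
for p in((165,260),(231,252)): print("frT",ray(T,p,.056))
for p in((347,286),(336,363)): print("frS",ray(S,p,.056))
a=cv2.resize(T["img"][145:270,150:245],None,fx=4,fy=4,interpolation=2);b=cv2.resize(S["img"][260:370,270:365],None,fx=4,fy=4,interpolation=2)
o=np.zeros((500,790,3),np.uint8);o[:500,:380]=a;o[:440,400:780]=b;cv2.imwrite("pics/c1.png",o)
E
```

```text
227 ((297.04998779296875, 195.3499755859375), (22.452171325683594, 10.11928653717041), 18.434947967529297)
world rect ((542.1634521484375, 20.54644775390625), (54.96855926513672, 25.205936431884766), 64.97760009765625)
239 ((302.923095703125, 216.88461303710938), (10.493693351745605, 23.745346069335938), 42.273685455322266)
world rect ((543.01611328125, 20.789493560791016), (55.73722839355469, 25.416969299316406), 64.8058090209961)
caseT [0.6662 0.3331 0.044 ]
caseT [0.6619 0.1833 0.044 ]
caseT [0.5029 0.1843 0.044 ]
caseT [0.5088 0.3382 0.044 ]
caseS [0.6642 0.1897 0.044 ]
caseS [0.5072 0.1879 0.044 ]
caseS [0.5012 0.3455 0.044 ]
caseS [0.6601 0.3425 0.044 ]
frT [0.4229 0.3334 0.056 ]
frT [0.4215 0.1839 0.056 ]
frS [0.4219 0.1933 0.056 ]
frS [0.4191 0.3453 0.056 ]
```

View pics/c1.png

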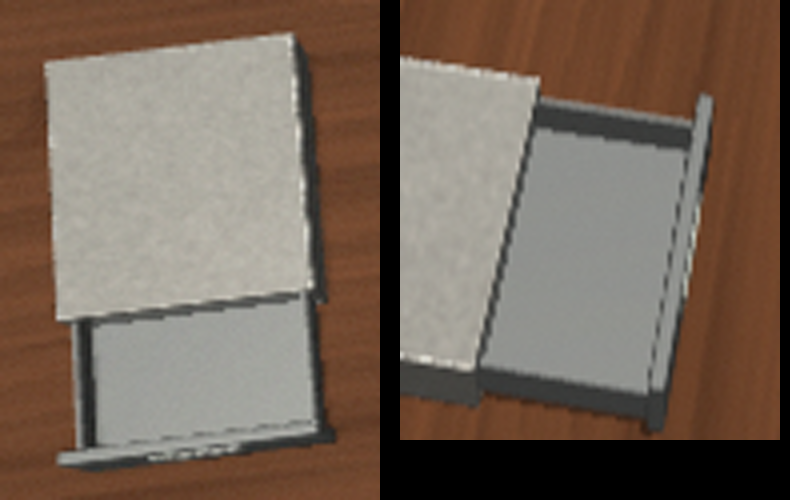

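```bash
cat >> h.py <<'E'
def plan(P,yaw=None,n=10):
    o=telemetry.get_obs(); p=np.array(o["tool_pos"]); R=o["tool_rot"]; y0=R[2]
    dy=0 if yaw is None else (yaw-y0+180)%360-180
    d=np.asarray(P)-p; rows=[]
    for i in range(n):
        a=np.radians(y0+dy*i/n); c,s=np.cos(a),np.sin(a); w=d/n*100
        rows.append([round(w[0]*c+w[1]*s,2),round(w[0]*s-w[1]*c,2),round(-w[2],2)])
    print("t",o["time_s"],"pos",p.round(4),"rot",np.round(R,2),"F",np.round(o["force"],1),"g",round(o["grip_width"],4))
    print(rows,[round(-dy/n,2)]*n)
E
python3 -c "
from h import *
plan([.5425,.0207,.15],-25,12)"
```

```text
t 0.2 pos [0.2098 0.6148 0.1828] rot [1.800e+02 7.000e-02 7.116e+01] F [-0.5  0.5 -0. ] g 0.0875
[[np.float64(-3.79), np.float64(4.22), np.float64(0.27)], [np.float64(-3.17), np.float64(4.71), np.float64(0.27)], [np.float64(-2.48), np.float64(5.1), np.float64(0.27)], [np.float64(-1.74), np.float64(5.4), np.float64(0.27)], [np.float64(-0.97), np.float64(5.59), np.float64(0.27)], [np.float64(-0.18), np.float64(5.67), np.float64(0.27)], [np.float64(0.61), np.float64(5.64), np.float64(0.27)], [np.float64(1.39), np.float64(5.5), np.float64(0.27)], [np.float64(2.14), np.float64(5.25), np.float64(0.27)], [np.float64(2.85), np.float64(4.9), np.float64(0.27)], [np.float64(3.51), np.float64(4.46), np.float64(0.27)], [np.float64(4.1), np.float64(3.93), np.float64(0.27)]] [np.float64(8.01), np.float64(8.01), np.float64(8.01), np.float64(8.01), np.float64(8.01), np.float64(8.01), np.float64(8.01), np.float64(8.01), np.float64(8.01), np.float64(8.01), np.float64(8.01), np.float64(8.01)]
```

Emit:
arm_command([
  [-3.8, 4.2, 0.2],
  [-3.2, 4.7, 0.2],
  [-2.5, 5.1, 0.2],
  [-1.7, 5.4, 0.2],
  [-1, 5.6, 0.2],
  [-0.2, 5.7, 0.2],
  [0.6, 5.6, 0.2],
  [1.4, 5.5, 0.2],
  [2.1, 5.2, 0.2],
  [2.8, 4.9, 0.2],
], twist=[8, 8, 8, 8, 8, 8, 8, 8, 8, 8], grip=70)

```text
time_s: 1.45
tool_pos: [0.4816, 0.1044, 0.1602]
tool_rot: [-179.9, 0.1, -10.9]
force: [0.7, 1.3, 0.6]
grip_width: 0.0612
```

```bash
sed -i 's/rows.append(\[round(\(.*\),2),round(\(.*\),2),round(\(.*\),2)\])/rows.append(np.round([\1,\2,\3],1).tolist())/' h.py; sed -i 's/round(-dy\/n,2)/round(float(-dy)\/n,1)/' h.py; python3 -c "
from h import *
plan([.5425,.0207,.11],-25,6)"
```

```text
t 1.45 pos [0.4816 0.1044 0.1602] rot [-1.799e+02  5.000e-02 -1.089e+01] F [0.7 1.3 0.6] g 0.0612
[[1.3, 1.2, 0.8], [1.3, 1.1, 0.8], [1.4, 1.1, 0.8], [1.4, 1.0, 0.8], [1.4, 1.0, 0.8], [1.5, 0.9, 0.8]] [2.4, 2.4, 2.4, 2.4, 2.4, 2.4]
```

Emit:
arm_command([
  [1.3, 1.2, 0.8],
  [1.3, 1.1, 0.8],
  [1.4, 1.1, 0.8],
  [1.4, 1.0, 0.8],
  [1.4, 1.0, 0.8],
  [1.5, 0.9, 0.8],
  [0, 0, 0],
], twist=[2.4, 2.4, 2.4, 2.4, 2.4, 2.4, 0])

```text
time_s: 2.33
tool_pos: [0.5456, 0.0134, 0.1079]
tool_rot: [-180.0, 0.1, -26.3]
force: [0.3, -0.3, 0.1]
grip_width: 0.0606
```

```bash
python3 -c "
from h import *
S=optics.read_camera('side');T=optics.read_camera('top')
a=cv2.resize(S['img'][120:270,240:400],None,fx=2.4,fy=2.4,interpolation=2);b=cv2.resize(T['img'][110:260,220:380],None,fx=2.4,fy=2.4,interpolation=2)
cv2.imwrite('pics/g1.png',np.hstack([a,b]))
plan([.5425,.0207,.004],-25,8)"
```

```text
t 2.425 pos [0.5455 0.0153 0.1086] rot [-1.799e+02  1.400e-01 -2.608e+01] F [-0.6  0.6  1.1] g 0.0606
[[-0.1, -0.0, 1.3], [-0.1, -0.0, 1.3], [-0.1, -0.0, 1.3], [-0.1, -0.0, 1.3], [-0.1, -0.0, 1.3], [-0.1, -0.0, 1.3], [-0.1, -0.0, 1.3], [-0.1, -0.0, 1.3]] [-0.1, -0.1, -0.1, -0.1, -0.1, -0.1, -0.1, -0.1]
```

View pics/g1.png

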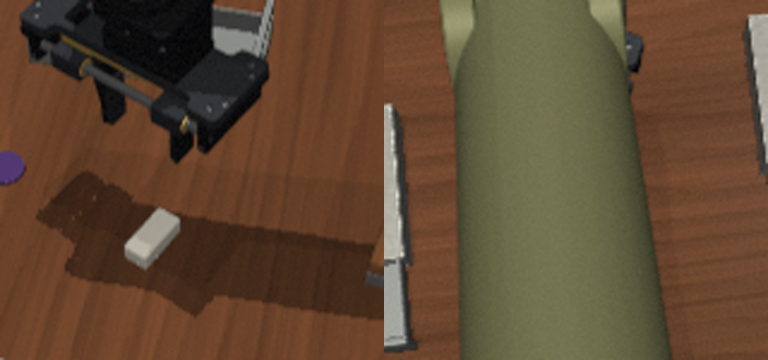

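The side crop shows the open gripper straddling the eraser's short side (eraser at crop (152,237), fingers above and aligned with it). I'll descend now.

Emit:
arm_command([
  [-0.2, 0, 1.5],
  [-0.2, 0, 1.5],
  [-0.1, 0, 1.5],
  [-0.1, 0, 1.5],
  [0, 0, 1.5],
  [0, 0, 1.0],
  [0, 0, 0.8],
  [0, 0, 0.4],
], twist=[0, 0, 0, 0, 0, 0, 0, 0])

```text
time_s: 3.42
tool_pos: [0.5385, 0.0209, 0.0046]
tool_rot: [-179.9, 0.2, -25.9]
force: [-0.1, -0.0, -0.0]
grip_width: 0.061
```

```bash
python3 -c "
from h import *
S=optics.read_camera('side');crop(S,240,400,140,270,4,'pics/g2.png')
plan([.5425,.0207,.004],-25,3)"
```

```text
t 3.475 pos [0.5383 0.0209 0.0044] rot [-179.87    0.24  -25.87] F [-0.1  0.2 -0.4] g 0.0611
[[0.1, -0.1, 0.0], [0.1, -0.1, 0.0], [0.1, -0.1, 0.0]] [-0.3, -0.3, -0.3]
```

View pics/g2.png

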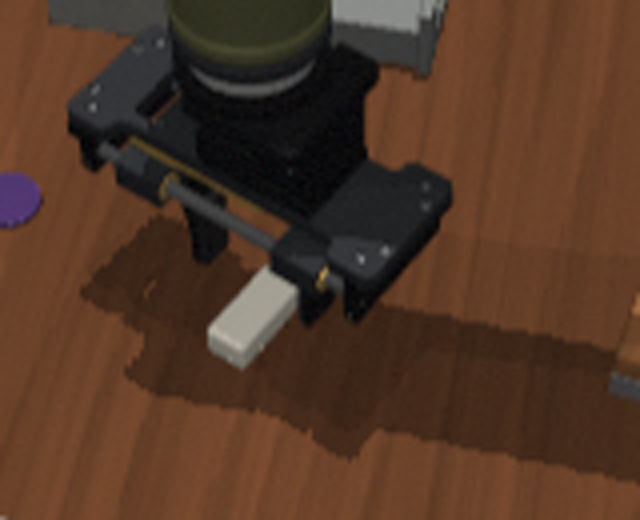

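The eraser (crop (255,315)) sits between the fingers, close to centre. I'll correct by 4 mm and close.

Emit:
arm_command([
  [0.4, -0.2, 0],
  [0, 0, 0],
], twist=[-0.9, 0])

```text
time_s: 3.72
tool_pos: [0.5439, 0.0209, 0.005]
tool_rot: [-179.8, 0.2, -24.9]
force: [0.7, 0.3, 0.2]
grip_width: 0.0609
```

Emit:
arm_command([
  [0, 0, 0],
  [0, 0, 0],
  [0, 0, 0],
  [0, 0, 0],
  [0, 0, 0],
  [0, 0, 0],
], twist=[0, 0, 0, 0, 0, 0], grip=0, force=12)

```text
time_s: 4.47
tool_pos: [0.5445, 0.0211, 0.0058]
tool_rot: [-179.8, 0.1, -24.9]
force: [-0.4, 0.7, 1.1]
grip_width: 0.0086
```

Emit:
arm_command([
  [0, 0, -1],
  [0, 0, -2],
  [0, 0, -2.5],
  [0, 0, -2.5],
  [0, 0, -2],
  [0, 0, -1],
], twist=[0, 0, 0, 0, 0, 0])

```text
time_s: 5.22
tool_pos: [0.5444, 0.0201, 0.1216]
tool_rot: [-179.8, 0.1, -25.0]
force: [-0.1, 0.9, 0.7]
grip_width: 0.0007
```

```bash
python3 -c "
from h import *
plan([.467,.261,.115],89,14)"
```

```text
t 5.225 pos [0.5444 0.0201 0.1216] rot [-1.7975e+02  8.0000e-02 -2.4960e+01] F [-0.1  0.9  0.7] g 0.0007
[[-1.2, -1.3, 0.0], [-1.0, -1.5, 0.0], [-0.8, -1.6, 0.0], [-0.6, -1.7, 0.0], [-0.3, -1.8, 0.0], [-0.1, -1.8, 0.0], [0.2, -1.8, 0.0], [0.4, -1.8, 0.0], [0.7, -1.7, 0.0], [0.9, -1.6, 0.0], [1.1, -1.4, 0.0], [1.3, -1.2, 0.0], [1.5, -1.0, 0.0], [1.6, -0.8, 0.0]] [-8.1, -8.1, -8.1, -8.1, -8.1, -8.1, -8.1, -8.1, -8.1, -8.1, -8.1, -8.1, -8.1, -8.1]
```

The fingers shut to nothing, so the grasp missed. I'll look again.

Emit:
arm_command([
  [0, -1, -3],
  [0, -4, 0],
  [0, -5, 0],
  [0, 0, 0],
  [0, 0, 0],
], twist=[0, 0, 0, 0, 0], grip=70)

```text
time_s: 5.85
tool_pos: [0.5878, 0.1115, 0.1545]
tool_rot: [-179.7, 0.0, -25.1]
force: [1.1, -1.1, 0.1]
grip_width: 0.0424
```

```bash
python3 -c "
from h import *
S=optics.read_camera('side')
cv2.imwrite('pics/g3.png',S['img'])
k,n=white(S,(255,360,180,260)); print(n,cv2.boundingRect(k))
W=np.array([ray(S,p[0],.02)[:2] for p in k]).astype(np.float32); print(cv2.minAreaRect(W*1000)); plan([.54,.02,.1],-25,3)"
```

```text
238 (292, 206, 23, 22)
((543.1067504882812, 20.74686050415039), (55.73722839355469, 25.216670989990234), 64.8058090209961)
t 5.9 pos [0.5877 0.1123 0.1545] rot [-1.7965e+02  4.0000e-02 -2.5090e+01] F [ 1.   0.2 -1.3] g 0.0462
[[-0.1, 3.5, 1.8], [-0.1, 3.5, 1.8], [-0.1, 3.5, 1.8]] [-0.0, -0.0, -0.0]
```

View pics/g3.png

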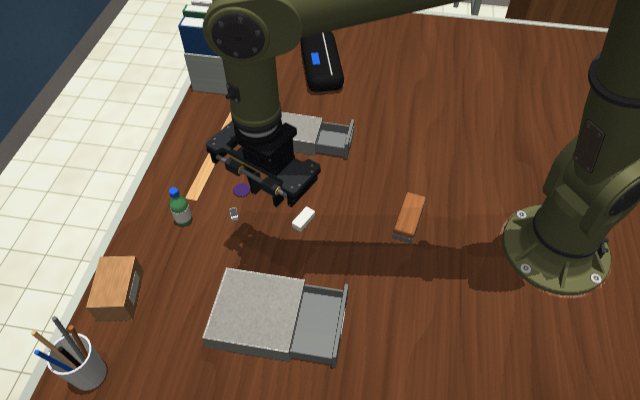

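```bash
python3 -c "
from h import *
S=optics.read_camera('side')
print({k:v for k,v in S.items() if k not in('img','extrinsics')})
print('tcp now',proj(S,[.5877,.1123,.1545]))
x=np.array([np.cos(np.radians(-25.9)),np.sin(np.radians(-25.9)),0])
for s in(-.03,0,.03): print('g2 tip',proj(S,np.array([.5383,.0209,.0044])+s*x))
for s in(-.03,0,.03): print('g1 tip',proj(S,np.array([.5455,.0153,.1086])+s*x))
for p in((286,204),(290,205),(317,220),(303.5,212)):
  for z in (.005,.03,.05): print(p,z,ray(S,p,z))
crop(S,190,340,110,240,5,'pics/g4.png')
print(telemetry.get_obs()['qpos'])
"
```

```text
{'fx': 520.5801155922294, 'fy': 520.5801155922294, 'cx': 329.48060159748104, 'cy': 199.93866212005548}
tcp now (np.float64(268.14626241686733), np.float64(209.94588085499527))
g2 tip (np.float64(316.284437134847), np.float64(227.6973475529649))
g2 tip (np.float64(305.3598421185134), np.float64(221.2182551441099))
g2 tip (np.float64(294.6331420452278), np.float64(214.85652906520446))
g1 tip (np.float64(312.71164511842545), np.float64(195.73215853517263))
g1 tip (np.float64(301.0300488706106), np.float64(189.09668376592168))
g1 tip (np.float64(289.57525282325224), np.float64(182.59003788065763))
(286, 204) 0.005 [ 0.59073767 -0.01842217  0.005     ]
(286, 204) 0.03 [5.85182761e-01 1.57569928e-04 3.00000000e-02]
(286, 204) 0.05 [0.58073883 0.01502136 0.05      ]
(290, 205) 0.005 [ 0.58119577 -0.01716858  0.005     ]
(290, 205) 0.03 [0.57589544 0.00137772 0.03      ]
(290, 205) 0.05 [0.57165519 0.01621475 0.05      ]
(317, 220) 0.005 [0.51340464 0.01366927 0.005     ]
(317, 220) 0.03 [0.50991307 0.03139278 0.03      ]
(317, 220) 0.05 [0.50711981 0.04557158 0.05      ]
(303.5, 212) 0.005 [ 0.54720614 -0.00295524  0.005     ]
(303.5, 212) 0.03 [0.5428127  0.01521183 0.03      ]
(303.5, 212) 0.05 [0.53929795 0.02974548 0.05      ]
[-37.56034189  13.59274034  28.70438099  94.32135943  -7.08407256
  73.65376106 -32.67797055]
```

View pics/g4.png

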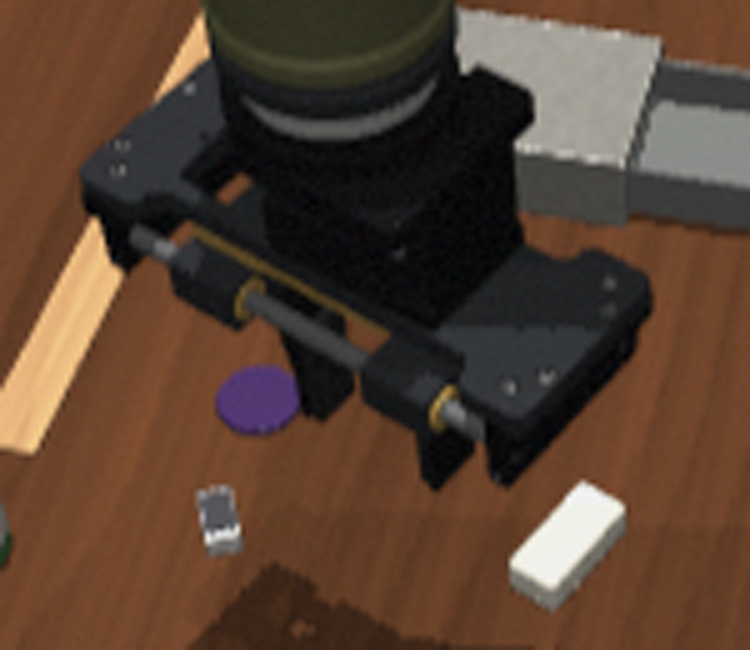

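The eraser hasn't moved. In this view the fingertips are at about (253,193) and (278,208), roughly 10 px higher than the reported TCP projects (268,210). Together with the fingers shutting over an untouched eraser, this suggests the real tips are about 30 mm higher than reported. I'll go back and descend by feel.

Emit:
arm_command([
  [0, 3.5, 1.8],
  [0, 3.5, 1.8],
  [-0.1, 3.0, 1.5],
  [0, 0, 1.5],
  [0, 0, 1.5],
  [0, 0, 1.2],
  [0, 0, 0],
], twist=[0, 0, 0, 0, 0, 0, 0])

```text
time_s: 6.82
tool_pos: [0.5428, 0.0177, 0.058]
tool_rot: [-179.5, -0.0, -25.4]
force: [0.2, 0.5, 1.0]
grip_width: 0.0608
```

```bash
python3 -c "
from h import *
plan([.5428,.0207,.04],-25,3)"
```

```text
t 6.825 pos [0.5428 0.0177 0.058 ] rot [-1.795e+02 -1.000e-02 -2.537e+01] F [0.2 0.5 1. ] g 0.0608
[[-0.0, -0.1, 0.6], [-0.0, -0.1, 0.6], [-0.0, -0.1, 0.6]] [-0.1, -0.1, -0.1]
```

Emit:
arm_command([
  [0, -0.2, 1.5],
  [0, 0, 1.5],
  [0, 0, 1.5],
  [0, 0, 1],
  [0, 0, 0.7],
  [0, 0, 0.5],
  [0, 0, 0],
], twist=[0, 0, 0, 0, 0, 0, 0])

```text
time_s: 7.7
tool_pos: [0.5447, 0.0213, -0.0137]
tool_rot: [-179.5, -0.0, -25.3]
force: [-0.0, 0.1, -0.6]
grip_width: 0.0611
```

Emit:
arm_command([
  [0, 0, 0.4],
  [0, 0, 0.4],
  [0, 0, 0],
], twist=[0, 0, 0])

```text
time_s: 8.07
tool_pos: [0.5456, 0.0215, -0.0214]
tool_rot: [-179.4, -0.1, -25.3]
force: [-0.3, 0.5, 0.3]
grip_width: 0.0607
```

```bash
python3 -c "
from h import *
S=optics.read_camera('side');crop(S,240,400,140,270,4,'pics/g5.png')
plan([.5428,.0207,-.02],-25,3)"
```

```text
t 8.125 pos [ 0.5458  0.0215 -0.0212] rot [-1.7943e+02 -1.3000e-01 -2.5270e+01] F [-0.2 -1.1  0.5] g 0.0609
[[-0.1, 0.1, -0.0], [-0.1, 0.1, -0.0], [-0.1, 0.1, -0.0]] [-0.1, -0.1, -0.1]
```

View pics/g5.png

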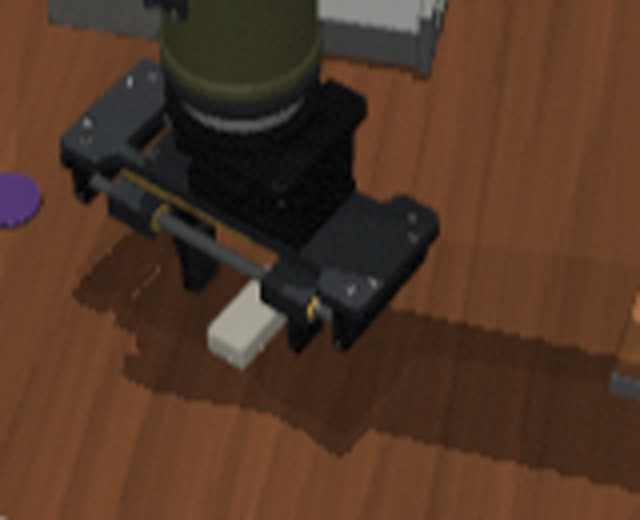

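The tips are now at crop (195,288) and (300,350), at eraser height on both sides, with the reading at z=-0.021 and no contact. That confirms the reported z is about 28 mm too low. I'll move 3 mm sideways and 3 mm down, then close.

Emit:
arm_command([
  [-0.3, -0.1, 0.3],
  [0, 0, 0],
], twist=[0, 0])

```text
time_s: 8.38
tool_pos: [0.5435, 0.024, -0.0242]
tool_rot: [-179.4, -0.1, -25.3]
force: [-0.5, 0.1, -0.7]
grip_width: 0.0612
```

Emit:
arm_command([
  [0, 0, 0],
  [0, 0, 0],
  [0, 0, 0],
  [0, 0, 0],
  [0, 0, 0],
  [0, 0, 0],
], twist=[0, 0, 0, 0, 0, 0], grip=0, force=12)

```text
time_s: 9.12
tool_pos: [0.5439, 0.024, -0.0239]
tool_rot: [-179.4, -0.2, -25.3]
force: [0.6, -1.0, 0.2]
grip_width: 0.0257
```

Gripped at 25.7 mm. Now lift and carry.

Emit:
arm_command([
  [0, 0, -1],
  [0, 0, -2],
  [0, 0, -2.5],
  [0, 0, -2.5],
  [0, 0, -2.5],
  [0, 0, -1.5],
], twist=[0, 0, 0, 0, 0, 0])

```text
time_s: 9.88
tool_pos: [0.5419, 0.0223, 0.1013]
tool_rot: [-179.5, -0.1, -25.3]
force: [0.2, -0.8, -0.4]
grip_width: 0.026
```

Emit:
arm_command([
  [-1.2, -1.3, 0.0],
  [-1.0, -1.5, 0.0],
  [-0.8, -1.6, 0.0],
  [-0.6, -1.7, 0.0],
  [-0.3, -1.8, 0.0],
  [-0.1, -1.8, 0.0],
  [0.2, -1.8, 0.0],
  [0.4, -1.8, 0.0],
  [0.7, -1.7, 0.0],
  [0.9, -1.6, 0.0],
], twist=[-8.1, -8.1, -8.1, -8.1, -8.1, -8.1, -8.1, -8.1, -8.1, -8.1])

```text
time_s: 11.12
tool_pos: [0.4819, 0.196, 0.1048]
tool_rot: [179.9, -0.5, 58.1]
force: [-0.5, -0.0, 0.0]
grip_width: 0.0256
```

```bash
python3 -c "
from h import *
plan([.467,.261,.09],89,6)"
```

```text
t 11.125 pos [0.4819 0.196  0.1048] rot [179.9   -0.5   58.06] F [-0.5 -0.   0. ] g 0.0256
[[0.8, -0.8, 0.2], [0.9, -0.7, 0.2], [0.9, -0.6, 0.2], [1.0, -0.5, 0.2], [1.0, -0.5, 0.2], [1.0, -0.4, 0.2]] [-5.2, -5.2, -5.2, -5.2, -5.2, -5.2]
```

Emit:
arm_command([
  [0.8, -0.8, 0.2],
  [0.9, -0.7, 0.2],
  [0.9, -0.6, 0.2],
  [1.0, -0.5, 0.2],
  [1.0, -0.5, 0.2],
  [1.0, -0.4, 0.2],
  [0, 0, 2],
  [0, 0, 2],
  [0, 0, 0],
], twist=[-5.2, -5.2, -5.2, -5.2, -5.2, -5.2, 0, 0, 0])

```text
time_s: 12.25
tool_pos: [0.4635, 0.2638, 0.052]
tool_rot: [179.8, -0.2, 90.6]
force: [0.1, -0.3, 1.0]
grip_width: 0.0257
```

```bash
python3 -c "
from h import *
S=optics.read_camera('side');crop(S,200,380,230,380,4,'pics/p1.png')
plan([.467,.261,.02],89,4)
p=telemetry.get_obs()['tool_pos']
print(proj(S,p+[0,0,.028]))"
```

```text
t 12.3 pos [0.4644 0.2643 0.053 ] rot [179.72  -0.31  90.55] F [ 0.4  0.  -0.7] g 0.0258
[[-0.1, 0.1, 0.8], [-0.1, 0.1, 0.8], [-0.1, 0.1, 0.8], [-0.1, 0.1, 0.8]] [0.4, 0.4, 0.4, 0.4]
(np.float64(318.4566549826233), np.float64(310.24070149168926))
```

View pics/p1.png

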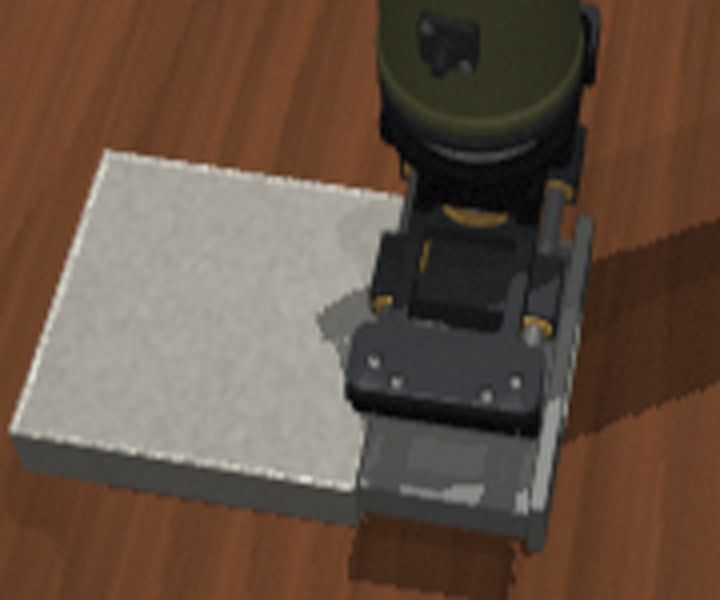

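The crop shows the gripper over the open tray: case front at crop x≈360–400, panel at x≈550–590, and the gripper between them. I'll lower by about 60 mm, then feel for the floor.

Emit:
arm_command([
  [0, 0, 1.5],
  [0, 0, 1.5],
  [0, 0, 1.5],
  [0, 0, 1.0],
  [0, 0, 0.5],
  [0, 0, 0],
], twist=[0.5, 0.5, 0, 0, 0, 0])

```text
time_s: 13.05
tool_pos: [0.4655, 0.2648, -0.0099]
tool_rot: [179.7, -0.4, 89.4]
force: [-0.8, -0.2, -0.8]
grip_width: 0.0255
```

Emit:
arm_command([
  [0, 0, 0.2],
  [0, 0, 0.1],
  [0, 0, 0],
], twist=[0, 0, 0])

```text
time_s: 13.42
tool_pos: [0.4664, 0.2654, -0.0121]
tool_rot: [179.6, -0.4, 89.4]
force: [-0.3, 0.6, -1.2]
grip_width: 0.0256
```

Emit:
arm_command([
  [0, 0, 0],
  [0, 0, 0],
  [0, 0, 0],
], twist=[0, 0, 0], grip=45)

```text
time_s: 13.8
tool_pos: [0.4669, 0.2657, -0.0115]
tool_rot: [179.5, -0.5, 89.4]
force: [-1.1, 0.0, -0.4]
grip_width: 0.0382
```

Emit:
arm_command([
  [0, 0, -1],
  [0, 0, -2],
  [0, 0, -2.5],
  [0, 0, -2.5],
  [0, 0, -2],
  [0, 0, 0],
], twist=[0, 0, 0, 0, 0, 0])

```text
time_s: 14.55
tool_pos: [0.4667, 0.2651, 0.0949]
tool_rot: [179.4, -0.6, 89.4]
force: [0.1, -0.3, 0.4]
grip_width: 0.0388
```

```bash
python3 -c "
from h import *
plan([.38,.261,.1],89,5)"
```

```text
t 14.55 pos [0.4667 0.2651 0.0949] rot [179.38  -0.56  89.42] F [ 0.1 -0.3  0.4] g 0.0388
[[-0.1, -1.7, -0.1], [-0.1, -1.7, -0.1], [-0.1, -1.7, -0.1], [-0.1, -1.7, -0.1], [-0.1, -1.7, -0.1]] [0.1, 0.1, 0.1, 0.1, 0.1]
```

Emit:
arm_command([
  [0, -1.7, 0],
  [0, -1.7, 0],
  [0, -1.7, 0],
  [-0.1, -1.7, 0],
  [-0.2, -1.7, 0],
  [0, 0, 0],
], twist=[0, 0, 0, 0, 0, 0], grip=0)

```text
time_s: 15.3
tool_pos: [0.372, 0.2616, 0.091]
tool_rot: [179.7, -0.4, 89.6]
force: [-0.5, 1.1, 0.2]
grip_width: 0.0007
```

```bash
python3 -c "
from h import *
S=optics.read_camera('side');T=optics.read_camera('top')
a=cv2.resize(S['img'][230:380,200:380],None,fx=2.2,fy=2.2,interpolation=2);b=cv2.resize(T['img'][140:290,140:320],None,fx=2.2,fy=2.2,interpolation=2)
cv2.imwrite('pics/p2.png',np.hstack([a,b]))
plan([.38,.261,.005],89,5)
k,n=white(S,(285,350,280,365)); print(n,cv2.minAreaRect(np.array([ray(S,p[0],.03)[:2]*1000 for p in k]).astype(np.float32)))"
```

```text
t 15.4 pos [0.3737 0.2617 0.0913] rot [179.59  -0.38  89.48] F [-0.4 -0.6 -0.6] g 0.0004
[[-0.0, 0.1, 1.7], [-0.0, 0.1, 1.7], [-0.0, 0.1, 1.7], [-0.0, 0.1, 1.7], [-0.0, 0.1, 1.7]] [0.1, 0.1, 0.1, 0.1, 0.1]
1187 ((515.3701171875, 255.25753784179688), (37.68391799926758, 145.80038452148438), 9.712159156799316)
```

View pics/p2.png

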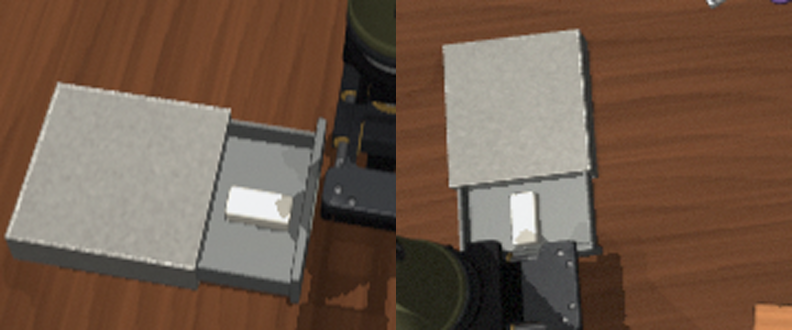

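The eraser lies flat in the tray (side crop (260,205), top crop (523,218)), with the gripper shut in front of the panel. Now lower and push.

Emit:
arm_command([
  [0, 0, 1.8],
  [0, 0, 2],
  [0, 0, 2],
  [0, 0, 1.8],
  [0, 0, 1],
  [0, 0.5, 0],
  [0, 0.5, 0],
  [0, 0, 0],
], twist=[0, 0, 0, 0, 0, 0, 0, 0])

```text
time_s: 16.4
tool_pos: [0.3928, 0.2634, 0.0057]
tool_rot: [179.2, -0.6, 89.2]
force: [0.2, 0.8, 0.2]
grip_width: 0.0005
```

Emit:
arm_command([
  [0, 0.7, 0],
  [0, 0.7, 0],
  [0, 0.7, 0],
  [0, 0.7, 0],
  [0, 0.7, 0],
  [0, 0.7, 0],
  [0, 0, 0],
], twist=[0, 0, 0, 0, 0, 0, 0])

```text
time_s: 17.27
tool_pos: [0.4361, 0.2636, 0.0069]
tool_rot: [179.3, -0.6, 89.2]
force: [-1.1, -0.1, 1.2]
grip_width: 0.0005
```

Emit:
arm_command([
  [0, 0.7, 0],
  [0, 0.7, 0],
  [0, 0.7, 0],
  [0, 0.7, 0],
  [0, 0.7, 0],
  [0, 0, 0],
], twist=[0, 0, 0, 0, 0, 0])

```text
time_s: 18.02
tool_pos: [0.4723, 0.2633, 0.0068]
tool_rot: [179.4, -0.6, 89.3]
force: [-2.4, 0.6, 2.1]
grip_width: 0.0006
```

Emit:
arm_command([
  [0, 0.4, 0],
  [0, 0.4, 0],
  [0, 0, 0],
], twist=[0, 0, 0])

```text
time_s: 18.4
tool_pos: [0.4804, 0.2633, 0.0068]
tool_rot: [179.5, -0.6, 89.3]
force: [-2.8, 0.6, 1.4]
grip_width: 0.0007
```

Emit:
arm_command([
  [0, 0.3, 0],
  [0, 0.3, 0],
  [0, 0.3, 0],
], twist=[0, 0, 0])

```text
time_s: 18.77
tool_pos: [0.489, 0.2633, 0.0068]
tool_rot: [179.5, -0.6, 89.3]
force: [-3.9, 0.6, 1.3]
grip_width: 0.0003
```

Emit:
arm_command([
  [0, 0.3, 0],
  [0, 0.3, 0],
], twist=[0, 0])

```text
time_s: 19.02
tool_pos: [0.4893, 0.2632, 0.0066]
tool_rot: [-179.8, -0.5, 89.4]
force: [-12.8, -0.5, 10.5]
grip_width: 0.0006
```

The stop is reached: it stalled at 0.489 with 13 N. Backing off.

Emit:
arm_command([
  [0, -0.6, 0],
  [0, -1, 0],
  [0, -1.5, 0],
  [0, -2, 0],
  [0, -2.5, 0],
  [0, 0, -3],
  [0, 0, -3],
  [0, 0, 0],
], twist=[0, 0, 0, 0, 0, 0, 0, 0])

```text
time_s: 20.02
tool_pos: [0.4125, 0.2619, 0.0688]
tool_rot: [179.6, -0.5, 89.3]
force: [0.5, -0.6, -0.6]
grip_width: 0.0004
```

```bash
python3 -c "
from h import *
S=optics.read_camera('side');T=optics.read_camera('top')
a=cv2.resize(S['img'][230:380,200:380],None,fx=2.2,fy=2.2,interpolation=2);b=cv2.resize(T['img'][140:290,140:320],None,fx=2.2,fy=2.2,interpolation=2)
cv2.imwrite('pics/p3.png',np.hstack([a,b]));plan([.38,.261,.005],89,1)"
```

```text
t 20.125 pos [0.4109 0.2607 0.0664] rot [179.81  -0.37  89.27] F [ 0.  -0.3 -0.6] g 0.0004
[[-0.0, -3.1, 6.1]] [0.3]
```

View pics/p3.png

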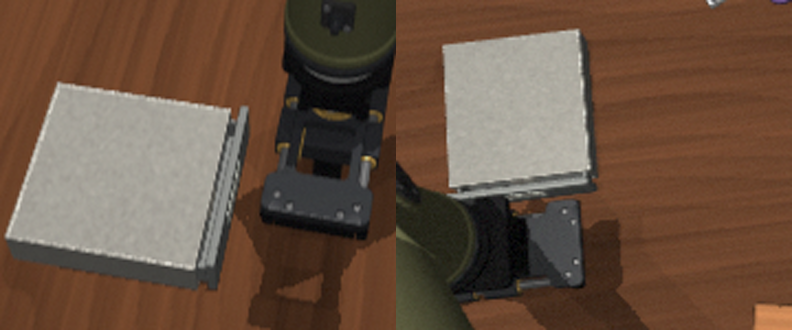

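The tray's front now stands a small gap proud of the case and is holding, so it has latched. I'll back off clear, wait, and check numerically, including the narrow tray.

Emit:
arm_command([
  [0, 0, -2],
  [0, 0, -2],
  [0, 0, -2],
  [0, 0, 0],
  [0, 0, 0],
  [0, 0, 0],
  [0, 0, 0],
  [0, 0, 0],
], twist=[0, 0, 0, 0, 0, 0, 0, 0])

```text
time_s: 21.12
tool_pos: [0.4058, 0.256, 0.1178]
tool_rot: [-179.6, 0.2, 89.2]
force: [-0.8, 0.2, 0.1]
grip_width: 0.0005
```

```bash
python3 -c "
from h import *
S=optics.read_camera('side')['img'].astype(int);T=optics.read_camera('top')['img'].astype(int)
S0=cv2.imread('pics/side0.png').astype(int);T0=cv2.imread('pics/top0.png').astype(int)
print('narrow diff',abs(S-S0)[100:165,245:360].mean(),abs(T-T0)[105:220,365:425].mean())
a=cv2.resize(S[230:380,200:380].astype(np.uint8),None,fx=2.2,fy=2.2,interpolation=2).astype(int);p=cv2.imread('pics/p3.png').astype(int)[:,:396]
print('wide front since p3',abs(a-p)[110:290,190:242].mean())
f=ray(optics.read_camera('side'),(200+247/2.2,230+108/2.2),.056),ray(optics.read_camera('side'),(200+231/2.2,230+110/2.2),.044);print(f)
print(telemetry.get_obs()['time_s'],telemetry.get_obs()['force'])
"
```

```text
narrow diff 11.565484949832776 1.771256038647343
wide front since p3 1.2480413105413106
(array([0.49013575, 0.1897668 , 0.056     ]), array([0.50522798, 0.18753444, 0.044     ]))
21.325 [0.33822995 0.35609157 0.26223443]
```

```bash
python3 -c "
from h import *
cv2.imwrite('pics/end.png',np.hstack([optics.read_camera('side')['img'][90:380,180:400],optics.read_camera('top')['img'][90:380,140:440]]))"
```

```text
(no output)
```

View pics/end.png

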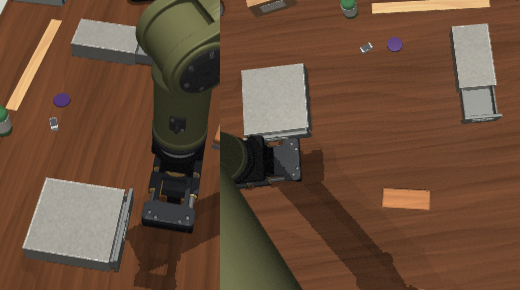

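The wide tray is latched and the gripper is clear of it. The narrow tray is still out as before; the side-view difference was the arm in front of it.

```bash
python3 -c "
from cell import env; print(env.sign_off())"
```

```text
the job is handed in; nothing more can be done
None
```

The job is done: the eraser is in the wide organiser's tray, the tray is latched shut, and I handed it in at about 21 s on the robot's clock.

**Grasp:** The first attempt closed above the eraser without touching it. The camera showed the fingertips about 28 mm higher than the reported TCP height. I corrected for that, gripped the eraser at 25.7 mm and set it in the tray. A picture showed it lying flat there before I pushed.

**Push:** The tray stalled at its stop under about 13 N. After release it came back, with its front measured about 15 mm proud of the case (16 mm expected). It had not moved in the pictures about 1 s later.

**Final checks:**
- **Force:** The tool was clear of the tray, and its force read about zero.
- **Narrow tray:** The top view showed it unchanged. The side-view comparison disagreed (mean difference 11.6), because the arm was in front of that tray.
- **Eraser:** It can't be seen inside the closed tray, so I am relying on the picture taken just before the push.

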